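Contact-test a phone board in the plunger jig

TASK

Slide the white carrier with the phone board fully home into the test jig, against its back stop. Then press the red knob down through its soft first stop (the contact pad landing on the board) to its firm second stop, hold it there for about a second without bearing down harder than needed (the board cracks), and let it come all the way back up. Leave the carrier in the jig and the other things on the bench alone.

Things in the scene. Friction and masses are not known exactly. Their poses are not given: they have to be found in the camera images.
- jig: Fixed test jig: grey bed plate 235 x 100 mm, top 10 mm above the table, reaching from x = -125 to +110 mm; blue column and overhanging head at the +x end. Origin: at table level, right below the carrier's origin when the carrier is home. x runs along the slide-in direction, mouth to back stop; z up. Set the carrier on the bed with its origin near x = -60 mm, then slide it +60 mm.
- mouth (a point): Middle of the open end of the bed, on its top face, jig x = -125 mm. Two aluminium rails, tops 18 mm above the table, are about 80 mm apart here and narrow evenly to 60 mm at jig x = -30 mm, then run parallel to +65 mm.
- stop_face (a point): Middle of the back stop's face (jig x = +60 mm), 14 mm above the table. The carrier's +x edge rests against it when home.
- head_top (a point): Point on the blue head's top face (110 mm above the table) where the ram goes through, jig x = +30 mm. The head covers jig x = +12 to +110 mm, y within 22 mm, z 80 to 110 mm; the bed is open above for x below +12 mm. The column stands at x = +76 to +110 mm.
- carrier: Loose white plate, 120 (x) x 56 (y) x 8 mm, about 0.09 kg, flat on the table at the start, with a green phone board and, at its -x end, an upright orange post. Origin: centre of its underside; x points from post to board, and along the jig's x when loaded. Home: origin at the jig's x = 0, y = 0 (2 mm play to each rail), 10 mm above the table.
- post_top (a point): Centre of the top of the carrier's orange post, at carrier x = -50 mm, 50 mm above its underside. The post is 18 (x) x 14 (y) mm and rises 42 mm above the plate; pinch it across y from above, and hold it to slide the carrier.
- shield (a point): Centre of the top of the board's bright metal shield, 32 x 30 mm, at carrier x = +30 mm, 12 mm above the carrier's underside. The pad lands on it. More than 18 N here cracks the board.
- ram: Steel ram sliding vertically in the head; origin on its axis, at the head's top face when up. Carries the red knob above, a black contact pad of 20 mm diameter below. It sinks against a soft return spring (about 3 N, rising to 4 N) until the pad lands on the shield: the first stop, 6 to 18 mm down. The pad is screwed in or out, so this differs each time; no pose tells it.
- knob_top (a point): Centre of the flat top of the red knob, 36 mm diameter, 158 mm above the table and 48 mm above the ram's origin when up. After the pad lands, the knob stays put until the push is about 6 N, then sinks 5 mm into the ram against a stiff spring and stops dead at about 12 N: the second stop. The board carries the push less 3 N or so. Springs return the knob when let go.
- phone: Bystander: dark phone lying flat, 148 x 71 x 8 mm, origin centre of underside.
- driver: Bystander: screwdriver lying flat, 160 mm long, blue handle.
- jar: Bystander: small clear jar with a blue cap, 48 mm diameter, 50 mm tall, origin centre of underside.
Not all that is in view belongs to the job. Several things have the shape of the carrier; the one meant has the colours described above.

How it is judged (in metres and radians):
On the way, in this order (a step that is already met when the one before it is completed fails the run):
1. the carrier lies flat, fully home in the jig (x of carrier in the frame of jig between -0.003 and 0.003 m and y of carrier in the frame of jig between -0.004 and 0.004 m and z of carrier in the frame of jig below 0.013 m and angle between carrier's own z axis and vertical below 0.05 rad), for 0.2 s.
2. with the carrier home, the pad is on the board and the knob is held at its second stop (at least 4 of its 5 mm into the ram) for 0.7 s (all of step 1 and z of knob_top in the frame of ram below 0.044 m and contact force between ram and carrier above 4 N), for 0.7 s.
At the end, for the whole second after the job is handed in: The carrier lies flat and still in the jig, within 3 mm of the back stop and 4 mm of the centre line, and the knob is back up to within 2 mm of its rest height (all of step 1 and z of knob_top in the frame of jig above 0.156 m and linear speed of carrier below 0.01 m/s); the robot touches nothing.
It fails at once if more than 18 N on the board (it cracks) (contact force between ram and carrier above 18 N).
It fails at once if the carrier is tipped by more than 35 degrees (angle between carrier's own z axis and vertical above 0.6 rad).
It fails at once if the phone is moved by more than 20 mm (distance of phone from where it was at the start of the episode above 0.02 m).
It fails at once if the driver is moved by more than 20 mm (distance of driver from where it was at the start of the episode above 0.02 m).
It fails at once if the jar is moved by more than 20 mm (distance of jar from where it was at the start of the episode above 0.02 m).
It also fails if it takes over 69 s, if anything falls off the work surface, if the arm or the gripper's body presses on something with over 40 N, if the wrist force passes 120 N, or if a joint passes its speed limit or range.

ROBOT

A 6-joint arm with a two-finger parallel gripper is mounted at the origin on the work surface. World frame = base frame: x ahead of the robot, y to its left, z up, the work surface at z = 0. Lengths are in mm, angles in rad, forces in N, time in s.
With the tool pointing down it reaches from about 350 to 775 mm from the base axis. Payload 7.3 kg.
Tool frame: the origin (TCP) lies midway between the tips of the shut fingers; the grasp point (between the pads) lies 19 mm behind it; z points along the fingers, x is the direction in which the jaws open and shut, and the axes are right-handed (so a half turn about z gives the same grasp; the last joint's range is limited). The gripper opens to 92 mm and grips with 3 to 60 N. Pads are 19 mm wide; open, the fingers measure 130 mm over their backs; the gripper's body (75 mm by 190 mm) begins 47 mm behind the grasp point.
Start: joints at [1.137, 0.342, 1.524, -0, 1.275, -0.146], TCP at [149.003, 503.431, 226.741] pointing down, gripper open.
Joint ranges: [-2.53, 2.53], [-0.77, 2.02], [0.04, 2.7], [-1, 4.14], [0.28, 2.66], [-3.11, 3.11]. Speed limits (rad/s): [2.57, 2.57, 3.14, 3.14, 3.14, 3.14].

INTERFACE

Orientations are given as [roll, pitch, yaw] about the fixed x, y, z axes, in that order (R = Rz(yaw) Ry(pitch) Rx(roll)).
In Python, from plant import bot gives the robot as it stands.
- The arm moves only by the shell command python3 -m pendant 'ROWS' [OPENING]. ROWS is JSON, a list of rows, each an object with "linear": the shift along the world's x, y, z in mm, a list of three; "twist": the turn about the world's z in degrees. In form: [{"linear": [x, y, z], "twist": twist}, ...]. A call has 1 to 20 rows; each row is the pose to reach, as a shift and turn from the pose commanded when the call began; what a row does not reach only later rows make up. A row lasts 1/8 s, in which the tool goes at most 62.5 mm and 10.7 degrees, less where a joint would pass 70% of its speed; a pose out of reach is approached as far as the arm can. A call with a gripper value outside its range is refused whole. OPENING is the closure in counts, from 0 (fully open) to 255 (shut), set as the call begins (- or left out, the last holds). The fingers move at their own pace and stop on an object; the grip force is fixed at half the most. Time passes only in rows, so rows that repeat a pose let the fingers close. It gives the time, the measured TCP pose, the force and the opening at its end, in the units of the state.
- bot.get_obs(): the state, without advancing time (a new reading comes with each control period).
- bot.capture(name): name is "scene" or "top" or "wrist"; returns a dict with "frame" (400x640x3 uint8, blue, green, red), "z_map" (400x640 float32, mm along the optical axis (not along the pixel's ray), 0 where there is no reading), "fx", "fy", "cx", "cy" (pixels), "rvec" (rotation vector, rad) and "tvec" (3), from world to camera coordinates, as OpenCV has them. Camera axes: x right, y down, z forward; pixel columns grow to the right and rows downward; lengths in mm; the calibration is good to about 2 mm. The wrist camera is an equidistant fisheye: a pixel r from the principal point sees the ray r / f radians off the axis. A picture is of the moment at which its call begins.
- bot.close_job(): hands the job in, once; it reports no verdict.
The state is a dict: "time": time; "joint_positions": joint angles; "dq": joint speeds; "tau": joint torques, N m; "tool_pos": TCP position; "tcp_rot": TCP orientation; "contact_force": force on the tool from outside, world axes, zero at the start; "moment": the same for the moment, N m; "grip_width": finger opening in mm.
Only numpy, scipy, OpenCV 4.12 (cv2) and the standard library are available. Lean on these libraries where they do the work, as an engineer would, in place of code of your own. Each camera call takes 0.05 s, during which the arm holds its last target. There are 200 camera calls.

## Working session

There is one attempt and no reset: what is moved stays moved. The work goes in short steps, Python scripts to look and compute and a shell command to move; the robot and the scene stay as the last step left them, time stands still between calls to the robot, and variables do not carry over. Pictures are saved under pics/ and viewed, about 8 in all and at most 12, crops included, and the job is handed in when it is done.

```bash
mkdir -p pics; ls; cat > h.py <<'E'
import numpy as np, cv2
from plant import bot
def cap(n, save=None):
    c=bot.capture(n); c['R']=cv2.Rodrigues(np.array(c['rvec'],float))[0]; c['t']=np.array(c['tvec'],float).ravel(); c['name']=n
    if save: cv2.imwrite('pics/'+save,c['frame'])
    return c
def rays(c,uv):
    uv=np.atleast_2d(np.array(uv,float)); a=(uv[:,0]-c['cx'])/c['fx']; b=(uv[:,1]-c['cy'])/c['fy']
    if c['name']=='wrist':
        r=np.hypot(a,b)+1e-9; d=np.c_[np.sin(r)*a/r,np.sin(r)*b/r,np.cos(r)]
    else: d=np.c_[a,b,np.ones(len(a))]
    return -c['R'].T@c['t'], d@c['R']
def onplane(c,uv,z):
    o,d=rays(c,uv); return o+d*((z-o[2])/d[:,2])[:,None]
def depthpts(c,uv):
    uv=np.atleast_2d(np.array(uv,int)); o,d=rays(c,uv); dc=(d@c['R'].T)[:,2]
    return o+d*(c['z_map'][uv[:,1],uv[:,0]]/dc)[:,None]
E
python3 - <<'E'
from h import *
s=cap('scene','s1.png'); t=cap('top','t1.png')
print({k:np.round(v,3) if not isinstance(v,str) else v for k,v in bot.get_obs().items()})
for c in (s,t): print(c['name'],-c['R'].T@c['t'],c['fx'])
E
```

```text
pics
{'time': np.float64(0.1), 'joint_positions': array([ 1.137,  0.343,  1.525, -0.   ,  1.275, -0.146]), 'dq': array([-0.001, -0.002, -0.003, -0.   , -0.001,  0.001]), 'tau': array([ 2.0000e-03, -4.3201e+01, -2.4470e+01,  7.2000e-02,  5.3000e-02,
       -0.0000e+00]), 'tool_pos': array([148.828, 503.069, 226.125]), 'tcp_rot': array([-3.141e+00,  1.000e-03,  1.283e+00]), 'contact_force': array([ 0.732, -0.188, -0.35 ]), 'moment': array([ 0.011,  0.024, -0.058]), 'grip_width': np.float64(91.871)}
scene [1258.70498934  352.07213078  969.60149923] 459.6089496701893
top [ 425.04905142   14.92488999 1496.13599868] 492.81535060607973
```

View pics/t1.png

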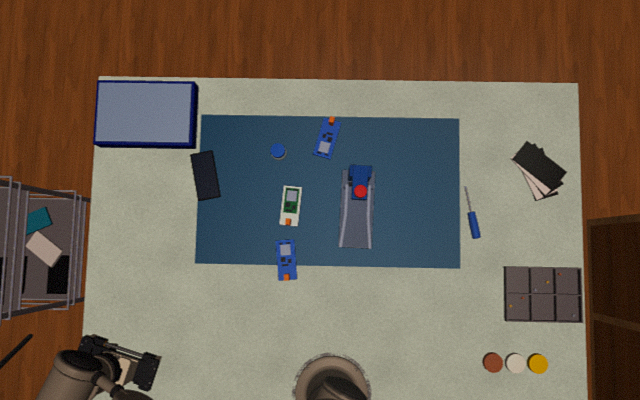

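View pics/s1.png

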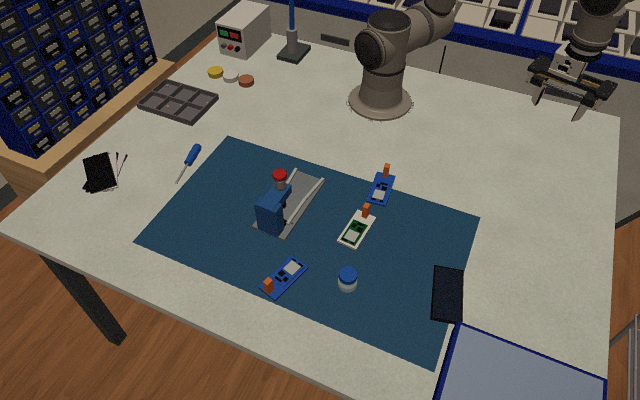

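The carrier candidates in the top view are white with a green board at (290,206), blue at (326,138) and blue at (286,260). I choose the white one, whose orange post is at (288,222). The jig runs from its mouth at (355,247) to the red knob at (360,191). Bystanders are the phone (205,175), jar (278,151) and driver (472,215).

```bash
cat > m.py <<'E'
from h import *
t=cap('top'); s=cap('scene')
def blob(c,lo,hi,box):
    hsv=cv2.cvtColor(c['frame'],cv2.COLOR_BGR2HSV); m=cv2.inRange(hsv,lo,hi)
    k=np.zeros_like(m); u0,v0,u1,v1=box; k[v0:v1,u0:u1]=255; m&=k
    n,l,st,ce=cv2.connectedComponentsWithStats(m); i=1+np.argmax(st[1:,4]); return ce[i],st[i],(l==i).astype(np.uint8)
def tri(a,ua,b,ub):
    o1,d1=rays(a,ua);o2,d2=rays(b,ub);d1=d1[0];d2=d2[0]
    k=np.linalg.lstsq(np.c_[d1,-d2],o2-o1,rcond=None)[0];p,q=o1+k[0]*d1,o2+k[1]*d2
    return (p+q)/2,np.linalg.norm(p-q)
ORA=((5,150,100),(16,255,255)); RED=((0,150,80),(4,255,255))
a=blob(t,*RED,(340,170,380,210)); b=blob(s,*RED,(260,160,300,190)); print('knob',a[0],a[1],b[0],b[1],onplane(t,a[0],158))
a=blob(t,*ORA,(275,210,305,235)); print('post',a[0],a[1],onplane(t,a[0],50))
# plate: light low-sat pixels + board -> hull
hsv=cv2.cvtColor(t['frame'],cv2.COLOR_BGR2HSV); m=cv2.inRange(hsv,(0,0,130),(179,70,255)); 
k=np.zeros_like(m); k[180:232,272:308]=255; m&=k
P=cv2.findNonZero(m); r=cv2.minAreaRect(P); bx=cv2.boxPoints(r); q=onplane(t,bx,8); print('plate rect',r,'\n',q,'\nsides',np.linalg.norm(np.roll(q,-1,0)-q,axis=1),'ctr',q.mean(0))
j=t['frame'][150:260,270:390]; cv2.imwrite('pics/c1.png',cv2.resize(j,None,fx=6,fy=5.4,interpolation=cv2.INTER_CUBIC)[:600])
E
python3 m.py
```

```text
knob [360.03960396 190.93069307] [355 185  11  13 101] [279.25373134 174.49253731] [273 169  14  13 134] [[579.75125961 -68.68572059 158.        ]]
post [287.67857143 221.39285714] [285 219   6   6  28] [[498.32058157 135.88077392  50.        ]]
plate rect ((290.18902587890625, 205.2987823486328), (18.773361206054688, 39.20319747924805), 6.34019136428833) 
 [[492.83011555 166.38128658   8.        ]
 [611.69374411 156.4887726    8.        ]
 [606.36181976  99.49917704   8.        ]
 [487.63290315 109.80279361   8.        ]] 
sides [119.2745741   57.23847849 119.17516584  56.81669546] ctr [549.62964564 133.04300746   8.        ]
```

View pics/c1.png

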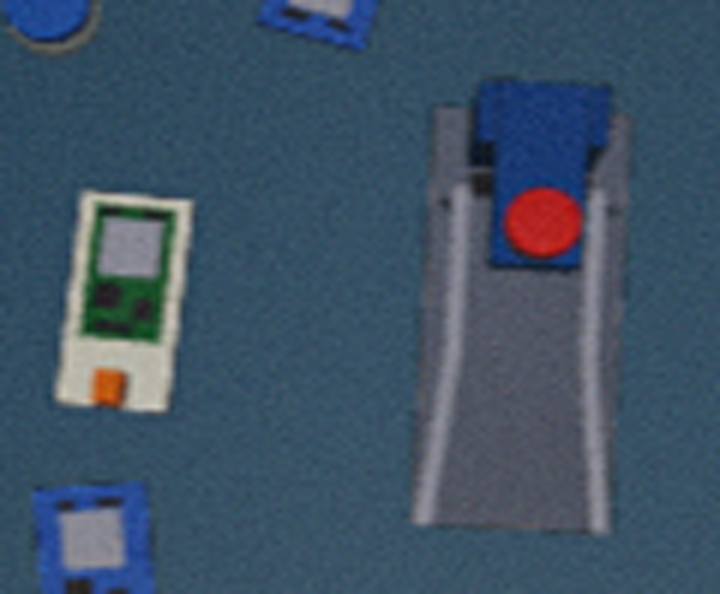

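The crop confirms a white carrier with a green board and orange post. The jig bed's corners in the full image are about (338.7,246.9), (371.7,248.5), (342,170) and (375,171.7).

```bash
cat > m2.py <<'E'
from h import *
t=cap('top')
B=np.array([[412,523],[610,532],[432,108],[630,117]])/[6,5.4]+[270,150]-[.42,.41]
q=onplane(t,B,10); print(q); ml,mr,bl,br=q
print('sides',np.linalg.norm(ml-mr),np.linalg.norm(bl-ml),np.linalg.norm(br-mr))
print('yaw',[np.degrees(np.arctan2(*(d[1::-1]))) for d in (bl-ml,br-mr)], np.degrees(np.arctan2(*((ml-mr)[1::-1])))-90)
# rails: bright ridge centroid per row at z=18
g=cv2.cvtColor(t['frame'],cv2.COLOR_BGR2GRAY).astype(float)
L=[];R=[]
for v in range(186,245):
    for (u0,u1),S in (((337,351),L),((364,377),R)):
        w=np.clip(g[v,u0:u1]-np.percentile(g[v,u0:u1],60),0,None); S.append([(w*np.arange(u0,u1)).sum()/w.sum(),v])
l=onplane(t,L,18); r=onplane(t,R,18); mid=(l+r)/2; 
for i in range(0,59,6): print(v-58+i,l[i].round(1)[:2],r[i].round(1)[:2],mid[i].round(1)[:2], (l-r)[i,1].round(1))
p=np.polyfit(mid[:,0],mid[:,1],1); print('midline yaw',np.degrees(np.arctan(p[0])),'y at knob x 580',np.polyval(p,580),'at 450',np.polyval(p,450),'rms',(mid[:,1]-np.polyval(p,mid[:,0])).std())
E
python3 m2.py
```

```text
[[ 427.99608829  -14.63452105   10.        ]
 [ 424.93257274 -113.62927943   10.        ]
 [ 661.25858085  -20.95033398   10.        ]
 [ 657.90544423 -121.3982416    10.        ]]
sides 99.04214917774225 233.347980344401 233.10237155335733
yaw [np.float64(-1.5509610228700255), np.float64(-1.90993849493943)] -1.7725232530533646
186 [610.2 -35. ] [ 611.4 -105.4] [610.8 -70.2] 70.4
192 [591.9 -35.8] [ 593.2 -103.8] [592.6 -69.8] 68.0
198 [573.7 -35.2] [ 575.  -103.4] [574.4 -69.3] 68.2
204 [555.6 -34.1] [ 556.8 -102.4] [556.2 -68.2] 68.4
210 [537.4 -33.5] [ 538.7 -102. ] [538.1 -67.7] 68.5
216 [519.4 -32.4] [ 520.6 -101.2] [520.  -66.8] 68.8
222 [501.3 -29.7] [ 502.7 -102.7] [502.  -66.2] 73.0
228 [483.3 -27.6] [ 484.7 -103.5] [484.  -65.5] 76.0
234 [465.3 -25.2] [ 466.8 -104.9] [466. -65.] 79.7
240 [447.3 -22.3] [ 448.9 -106. ] [448.1 -64.1] 83.7
midline yaw -2.328682504506016 y at knob x 580 -69.4281717735569 at 450 -64.14164757135214 rms 0.21342184144393783
```

Estimated poses:
- **Carrier:** (549.6, 133), yaw −4.8°, post at (499, 136.5).
- **Jig:** origin about (550, −68.3), yaw −2.1°.

The side lengths I measured match the given sizes (119/57 mm and 233/99 mm). Next I move above the post.

```bash
python3 -m pendant '[{"linear":[50,-52,0],"twist":2},{"linear":[100,-105,0],"twist":4},{"linear":[150,-157,0],"twist":6},{"linear":[190,-199,-20],"twist":8},{"linear":[230,-241,-50],"twist":10},{"linear":[270,-283,-80],"twist":11.8},{"linear":[310,-325,-110],"twist":11.8},{"linear":[335,-351,-130],"twist":11.8},{"linear":[350,-367,-140],"twist":11.8},{"linear":[350,-367,-140],"twist":11.8},{"linear":[350,-367,-140],"twist":11.8},{"linear":[350,-367,-140],"twist":11.8},{"linear":[350,-367,-140],"twist":11.8}]' 0
python3 - <<'E'
from h import *
w=cap('wrist','w1.png'); o=bot.get_obs(); print(o['tool_pos'],o['tcp_rot'],w['fx'],w['cx'],w['cy'], -w['R'].T@w['t'])
hsv=cv2.cvtColor(w['frame'],cv2.COLOR_BGR2HSV); m=cv2.inRange(hsv,(5,150,90),(16,255,255))
n,l,st,ce=cv2.connectedComponentsWithStats(m)
for i in range(1,n):
    if st[i,4]>80: print(st[i],ce[i],onplane(w,ce[i],50)[0])
E
```

```text
time: 1.88
tool_pos: [498.8, 137.3, 87.4]
tcp_rot: [3.141, -0.0, 1.49]
contact_force: [-0.1, 0.7, -0.4]
grip_width: 91.9
[498.81272706 137.16630977  87.30495042] [ 3.14068221e+00 -3.05808387e-04  1.49025771e+00] 309.70691628693146 321.3605303884004 199.78055859452587 [417.47082107 143.52426168 245.65404553]
[295   0  20  16 262] [304.96564885   6.50381679] [351.68554472 138.72455776  50.        ]
[313 200  20  42 744] [322.71774194 220.98387097] [493.52480164 138.37415231  50.        ]
```

View pics/w1.png

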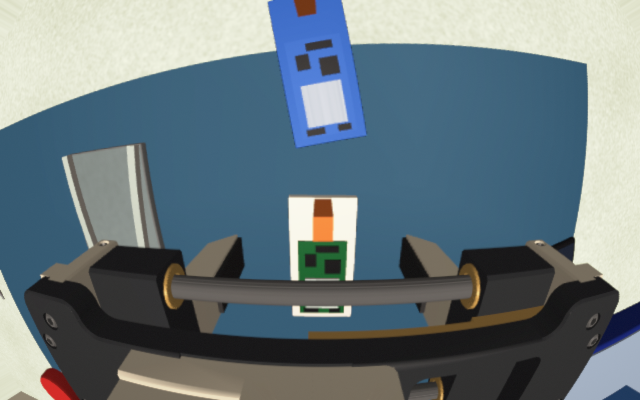

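The wrist view shows the orange post top at about (323,230), centred between the fingers with the plate edges aligned. Descending and gripping.

```bash
python3 -m pendant '[{"linear":[0,0.5,-20],"twist":0},{"linear":[0,0.5,-40],"twist":0},{"linear":[0,0.5,-55],"twist":0},{"linear":[0,0.5,-66],"twist":0},{"linear":[0,0.5,-71],"twist":0},{"linear":[0,0.5,-71],"twist":0},{"linear":[0,0.5,-71],"twist":0}]' 0 && python3 -m pendant '[{"linear":[0,0,0],"twist":0},{"linear":[0,0,0],"twist":0},{"linear":[0,0,0],"twist":0},{"linear":[0,0,0],"twist":0},{"linear":[0,0,0],"twist":0},{"linear":[0,0,0],"twist":0},{"linear":[0,0,0],"twist":0},{"linear":[0,0,0],"twist":0}]' 255 && python3 -m pendant '[{"linear":[0,0,10],"twist":0},{"linear":[0,0,25],"twist":0},{"linear":[0,0,40],"twist":0},{"linear":[0,0,50],"twist":0},{"linear":[0,0,50],"twist":0},{"linear":[0,0,50],"twist":0}]'
python3 - <<'E'
from h import *
exec(open('m.py').read().split('ORA=')[0].split('t=cap')[1].split('\n',1)[1]) if 0 else None
t=cap('top'); s=cap('scene','s2.png'); 
cv2.imwrite('pics/s2c.png',cv2.resize(s['frame'][130:270,220:440],None,fx=3.5,fy=3.5,interpolation=cv2.INTER_CUBIC))
o=bot.get_obs(); print(o['tool_pos'],o['tcp_rot'],o['contact_force'],o['grip_width'])
E
```

```text
time: 2.8
tool_pos: [499.4, 137.0, 16.2]
tcp_rot: [3.141, -0.0, 1.489]
contact_force: [0.5, 0.1, 0.5]
grip_width: 91.6
time: 3.8
tool_pos: [499.0, 136.9, 15.7]
tcp_rot: [-3.142, -0.0, 1.489]
contact_force: [0.4, -0.0, 0.3]
grip_width: 16.3
time: 4.55
tool_pos: [498.7, 136.9, 65.5]
tcp_rot: [-3.141, 0.0, 1.489]
contact_force: [-1.5, -0.5, -1.6]
grip_width: 14.0
[498.61900136 136.87776015  65.23609271] [-3.14053112e+00  1.10721212e-04  1.48889123e+00] [ 0.07408445  0.06343569 -0.75343346] 13.895970352576551
```

View pics/s2c.png

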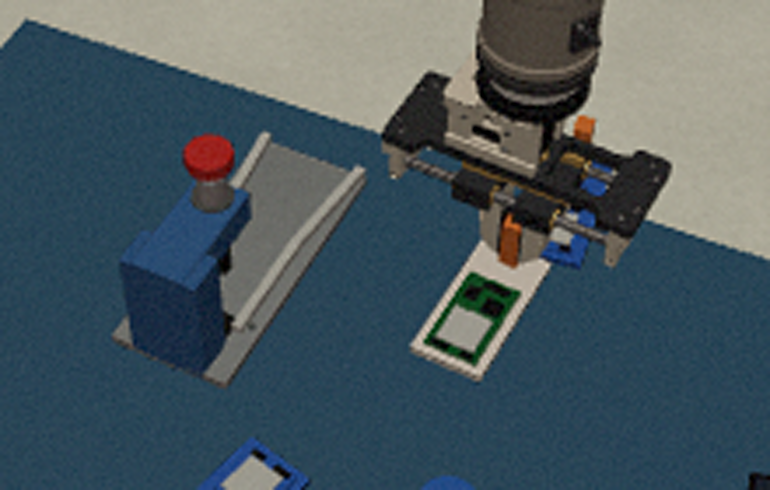

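The carrier is gripped (opening 14 mm) and level. Moving over the jig mouth with the origin near jig x = −95.

```bash
python3 -m pendant '[{"linear":[-12,-25,0],"twist":0.5},{"linear":[-28,-60,0],"twist":1},{"linear":[-47,-100,0],"twist":1.5},{"linear":[-66,-140,0],"twist":2},{"linear":[-82,-175,0],"twist":2.6},{"linear":[-91,-193,0],"twist":2.6},{"linear":[-94,-200,0],"twist":2.6},{"linear":[-94,-200,0],"twist":2.6},{"linear":[-94,-200,0],"twist":2.6},{"linear":[-94,-200,-10],"twist":2.6},{"linear":[-94,-200,-22],"twist":2.6},{"linear":[-94,-200,-30],"twist":2.6},{"linear":[-94,-200,-30],"twist":2.6},{"linear":[-94,-200,-30],"twist":2.6}]'
python3 - <<'E'
from h import *
t=cap('top'); s=cap('scene')
cv2.imwrite('pics/t2c.png',np.hstack([cv2.resize(t['frame'][170:255,325:390],(380,500),interpolation=cv2.INTER_CUBIC),cv2.resize(s['frame'][145:245,240:340],(400,500),interpolation=cv2.INTER_CUBIC)]))
E
```

```text
time: 6.4
tool_pos: [405.1, -63.1, 35.7]
tcp_rot: [-3.142, -0.0, 1.534]
contact_force: [0.0, -0.1, -1.0]
grip_width: 14.0
```

View pics/t2c.png

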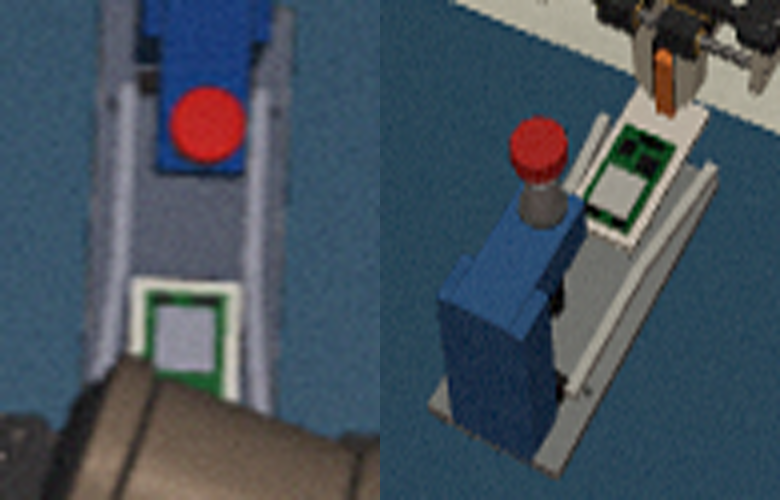

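The top view shows the plate's front edge centred between the rails: plate 131–242, rail inner edges about 127–247 in the crop. Lowering to the bed.

```bash
python3 -m pendant '[{"linear":[0,0,-5],"twist":0},{"linear":[0,0,-8],"twist":0},{"linear":[0,0,-9],"twist":0},{"linear":[0,0,-9.5],"twist":0},{"linear":[0,0,-9.5],"twist":0},{"linear":[0,0,-9.5],"twist":0}]'; python3 -m pendant '[{"linear":[0,0,-0.5],"twist":0},{"linear":[0,0,-0.5],"twist":0},{"linear":[0,0,-0.5],"twist":0}]'
```

```text
time: 7.25
tool_pos: [404.8, -63.0, 26.8]
tcp_rot: [-3.141, -0.0, 1.534]
contact_force: [-2.9, 0.2, 8.1]
grip_width: 14.1
time: 7.62
tool_pos: [404.7, -63.0, 26.7]
tcp_rot: [3.142, 0.0, 1.535]
contact_force: [-4.6, 1.1, 16.1]
grip_width: 13.7
```

```bash
python3 -m pendant '[{"linear":[0,0,0.8],"twist":0},{"linear":[5,-0.2,0.8],"twist":0},{"linear":[11,-0.4,0.8],"twist":0},{"linear":[17,-0.6,0.8],"twist":0},{"linear":[23,-0.8,0.8],"twist":0},{"linear":[29,-1.1,0.8],"twist":0},{"linear":[35,-1.3,0.8],"twist":0},{"linear":[40,-1.5,0.8],"twist":0},{"linear":[40,-1.5,0.8],"twist":0}]'
```

```text
time: 8.75
tool_pos: [445.4, -64.6, 26.8]
tcp_rot: [3.141, 0.0, 1.534]
contact_force: [-1.4, 0.8, 6.5]
grip_width: 13.6
```

```bash
python3 -m pendant '[{"linear":[6,-0.2,0.1],"twist":0},{"linear":[12,-0.4,0.1],"twist":0},{"linear":[18,-0.7,0.1],"twist":0},{"linear":[24,-0.9,0.1],"twist":0},{"linear":[30,-1.1,0.1],"twist":0},{"linear":[35,-1.3,0.1],"twist":0},{"linear":[40,-1.5,0.1],"twist":0},{"linear":[45,-1.7,0.1],"twist":0},{"linear":[45,-1.7,0.1],"twist":0}]'
```

```text
time: 9.88
tool_pos: [490.6, -66.3, 26.8]
tcp_rot: [3.141, 0.0, 1.534]
contact_force: [-0.2, 0.8, 4.1]
grip_width: 14.0
```

```bash
python3 -m pendant '[{"linear":[2,-0.1,0],"twist":0},{"linear":[4,-0.2,0],"twist":0},{"linear":[5,-0.2,0],"twist":0},{"linear":[6,-0.2,0],"twist":0},{"linear":[6,-0.2,0],"twist":0}]';  python3 -m pendant '[{"linear":[1,0,0],"twist":0},{"linear":[2,-0.1,0],"twist":0},{"linear":[2,-0.1,0],"twist":0}]'; python3 -m pendant '[{"linear":[0.7,0,0],"twist":0},{"linear":[1.4,0,0],"twist":0},{"linear":[1.4,0,0],"twist":0}]'
```

```text
time: 10.5
tool_pos: [495.4, -66.4, 26.8]
tcp_rot: [-3.14, -0.0, 1.534]
contact_force: [-3.3, -0.3, 8.7]
grip_width: 14.0
time: 10.88
tool_pos: [497.4, -66.5, 26.8]
tcp_rot: [-3.14, -0.0, 1.534]
contact_force: [-3.3, 1.1, 7.4]
grip_width: 13.7
time: 11.25
tool_pos: [498.8, -66.5, 26.8]
tcp_rot: [-3.14, -0.0, 1.534]
contact_force: [-3.6, 0.3, 8.2]
grip_width: 13.7
```

```bash
python3 -m pendant '[{"linear":[0.7,0,0],"twist":0},{"linear":[1.4,0,0],"twist":0},{"linear":[1.4,0,0],"twist":0}]'; python3 -m pendant '[{"linear":[0.7,0,0],"twist":0},{"linear":[1.4,-0.1,0],"twist":0},{"linear":[1.4,-0.1,0],"twist":0}]'
```

```text
time: 11.62
tool_pos: [500.0, -66.5, 26.8]
tcp_rot: [-3.14, -0.0, 1.534]
contact_force: [-4.3, -0.0, 7.7]
grip_width: 13.7
time: 12.0
tool_pos: [500.0, -66.5, 26.8]
tcp_rot: [-3.137, -0.0, 1.535]
contact_force: [-9.0, -0.5, 12.3]
grip_width: 13.9
```

The carrier stopped at x = 500.0, where the stop was predicted. One confirming nudge, then I relax, release and rise.

```bash
python3 -m pendant '[{"linear":[0.8,0,0],"twist":0},{"linear":[0.8,0,0],"twist":0},{"linear":[0.8,0,0],"twist":0}]'; python3 -m pendant '[{"linear":[-1.5,0,0.5],"twist":0},{"linear":[-1.5,0,0.5],"twist":0}]'; python3 -m pendant '[{"linear":[0,0,0],"twist":0},{"linear":[0,0,0],"twist":0},{"linear":[0,0,0],"twist":0},{"linear":[0,0,0],"twist":0}]' 100; python3 -m pendant '[{"linear":[0,0,10],"twist":0},{"linear":[0,0,30],"twist":0},{"linear":[0,0,60],"twist":0},{"linear":[0,0,100],"twist":0},{"linear":[0,0,150],"twist":0},{"linear":[0,0,180],"twist":0},{"linear":[0,0,180],"twist":0},{"linear":[0,0,180],"twist":0}]' 100
python3 - <<'E'
from h import *
t=cap('top'); s=cap('scene')
cv2.imwrite('pics/s3c.png',cv2.resize(s['frame'][140:250,230:350],(780,600),interpolation=cv2.INTER_CUBIC)[:, :780])
hsv=cv2.cvtColor(s['frame'],cv2.COLOR_BGR2HSV); m=cv2.inRange(hsv,(5,150,90),(16,255,255)); m[:,:250]=0;m[:,345:]=0;m[245:]=0
n,l,st,ce=cv2.connectedComponentsWithStats(m)
for i in range(1,n):
    if st[i,4]>20: print(st[i],ce[i],onplane(s,[ce[i][0],st[i,1]+2.5],60)[0])
E
```

```text
time: 12.38
tool_pos: [500.0, -66.4, 26.8]
tcp_rot: [-3.136, -0.001, 1.535]
contact_force: [-12.8, -1.5, 15.6]
grip_width: 13.9
time: 12.62
tool_pos: [500.1, -66.4, 26.8]
tcp_rot: [-3.139, -0.001, 1.534]
contact_force: [-6.2, 1.4, 5.8]
grip_width: 13.8
time: 13.12
tool_pos: [501.7, -66.7, 27.1]
tcp_rot: [3.141, -0.0, 1.534]
contact_force: [-0.3, 0.0, 0.1]
grip_width: 49.4
time: 14.12
tool_pos: [501.0, -66.5, 206.7]
tcp_rot: [-3.141, -0.0, 1.534]
contact_force: [0.5, -0.8, 0.3]
grip_width: 56.0
[293 177   8  15  93] [296.02150538 183.94623656] [502.64315576 -65.58301752  60.        ]
```

View pics/s3c.png

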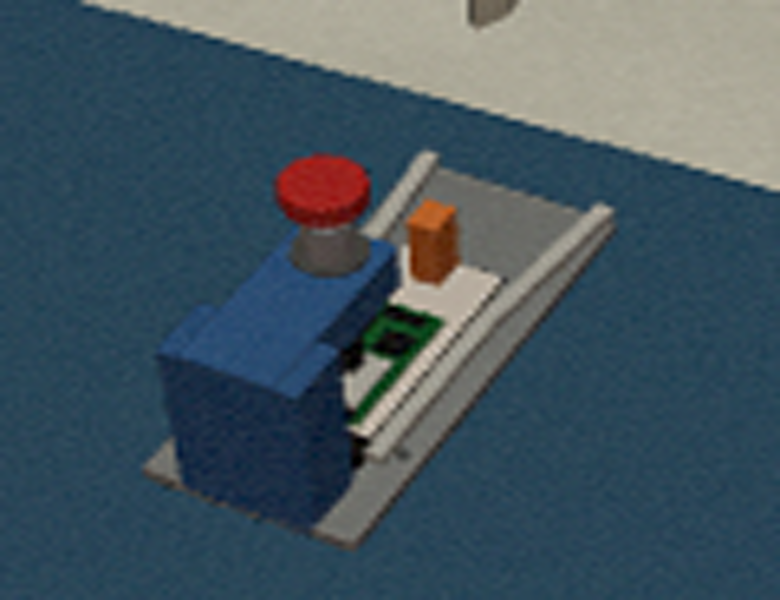

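The view shows the carrier seated between the rails under the head, with the post standing clear. Next I go over the knob with the fingers shut.

```bash
python3 -m pendant '[{"linear":[20,-0.5,0],"twist":0},{"linear":[45,-1.5,0],"twist":0},{"linear":[68,-2,0],"twist":0},{"linear":[79,-2.5,0],"twist":0},{"linear":[79,-2.5,-10],"twist":0},{"linear":[79,-2.5,-25],"twist":0},{"linear":[79,-2.5,-35],"twist":0},{"linear":[79,-2.5,-42],"twist":0},{"linear":[79,-2.5,-42],"twist":0},{"linear":[79,-2.5,-42],"twist":0}]' 255
python3 -m pendant '[{"linear":[0,0,-2],"twist":0},{"linear":[0,0,-4],"twist":0},{"linear":[0,0,-6],"twist":0},{"linear":[0,0,-8],"twist":0},{"linear":[0,0,-8],"twist":0},{"linear":[0,0,-8],"twist":0}]'
```

```text
time: 15.48
tool_pos: [580.7, -69.2, 165.6]
tcp_rot: [3.141, 0.0, 1.534]
contact_force: [0.3, 1.0, -0.1]
grip_width: 0.6
time: 16.23
tool_pos: [580.5, -69.2, 157.3]
tcp_rot: [3.141, -0.0, 1.534]
contact_force: [-0.7, 0.2, 2.0]
grip_width: 0.9
```

```bash
python3 -m pendant '[{"linear":[0,0,-1],"twist":0},{"linear":[0,0,-2],"twist":0},{"linear":[0,0,-3],"twist":0},{"linear":[0,0,-4],"twist":0},{"linear":[0,0,-4],"twist":0}]'; for i in 1 ; do python3 -m pendant '[{"linear":[0,0,-1],"twist":0},{"linear":[0,0,-1],"twist":0}]'; python3 -m pendant '[{"linear":[0,0,-1],"twist":0},{"linear":[0,0,-1],"twist":0}]';  python3 -m pendant '[{"linear":[0,0,-1],"twist":0},{"linear":[0,0,-1],"twist":0}]'; done | grep -E 'tool|force'
```

```text
time: 16.85
tool_pos: [580.5, -69.2, 153.1]
tcp_rot: [3.142, -0.0, 1.534]
contact_force: [-0.4, 0.8, 2.3]
grip_width: 0.3
tool_pos: [580.5, -69.2, 152.1]
contact_force: [-0.3, 1.1, 2.4]
tool_pos: [580.5, -69.2, 151.1]
contact_force: [-1.0, -0.1, 2.0]
tool_pos: [580.5, -69.2, 150.1]
contact_force: [-1.2, 0.3, 2.6]
```

```bash
f(){ grep -E 'pos|force'; }; python3 -m pendant '[{"linear":[0,0,-1],"twist":0},{"linear":[0,0,-1],"twist":0}]'|f; python3 -m pendant '[{"linear":[0,0,-1],"twist":0},{"linear":[0,0,-1],"twist":0}]'|f;  python3 -m pendant '[{"linear":[0,0,-1],"twist":0},{"linear":[0,0,-1],"twist":0}]'|f; python3 -m pendant '[{"linear":[0,0,-1],"twist":0},{"linear":[0,0,-1],"twist":0}]'|f
```

```text
tool_pos: [580.5, -69.2, 149.1]
contact_force: [-0.7, -0.1, 3.2]
tool_pos: [580.5, -69.2, 148.2]
contact_force: [-1.3, -0.1, 2.7]
tool_pos: [580.6, -69.2, 147.6]
contact_force: [-1.8, 0.5, 6.4]
tool_pos: [580.6, -69.2, 146.8]
contact_force: [-1.5, 0.5, 6.9]
```

The pad landed near z = 147.8, where the force jumped to 6.4 N. The second stop should be near z = 142.8.

```bash
f(){ grep -E 'pos|force'; }; python3 -m pendant '[{"linear":[0,0,-1],"twist":0},{"linear":[0,0,-1],"twist":0}]'|f; python3 -m pendant '[{"linear":[0,0,-1],"twist":0},{"linear":[0,0,-1],"twist":0}]'|f;  python3 -m pendant '[{"linear":[0,0,-0.7],"twist":0},{"linear":[0,0,-0.7],"twist":0}]'|f
```

```text
tool_pos: [580.6, -69.2, 145.9]
contact_force: [-2.0, 0.1, 8.3]
tool_pos: [580.6, -69.2, 145.1]
contact_force: [-2.3, 0.7, 8.6]
tool_pos: [580.6, -69.2, 144.5]
contact_force: [-3.3, 0.3, 9.9]
```

```bash
f(){ grep -E 'pos|force'; }; python3 -m pendant '[{"linear":[0,0,-0.5],"twist":0},{"linear":[0,0,-0.5],"twist":0}]'|f; python3 -m pendant '[{"linear":[0,0,-0.5],"twist":0},{"linear":[0,0,-0.5],"twist":0}]'|f;  python3 -m pendant '[{"linear":[0,0,-0.4],"twist":0},{"linear":[0,0,-0.4],"twist":0}]'|f
```

```text
tool_pos: [580.6, -69.2, 144.1]
contact_force: [-3.0, 0.5, 10.6]
tool_pos: [580.6, -69.2, 143.7]
contact_force: [-3.5, 0.6, 11.0]
tool_pos: [580.6, -69.2, 143.4]
contact_force: [-3.8, 0.5, 11.8]
```

```bash
f(){ grep -E 'pos|force|time'; }; python3 -m pendant '[{"linear":[0,0,-0.4],"twist":0},{"linear":[0,0,-0.4],"twist":0}]'|f;  python3 -m pendant '[{"linear":[0,0,-0.3],"twist":0},{"linear":[0,0,-0.3],"twist":0}]'|f
```

```text
time: 20.35
tool_pos: [580.6, -69.2, 143.0]
contact_force: [-3.9, 1.7, 11.3]
time: 20.6
tool_pos: [580.7, -69.2, 143.1]
contact_force: [-4.4, 0.7, 13.2]
```

The knob has stalled at z ≈ 143.0 with 13 N, which is the second stop. Holding for a bit over a second.

```bash
f(){ grep -E 'pos|force|time'; }; python3 -m pendant '[{"linear":[0,0,-0.1],"twist":0},{"linear":[0,0,-0.1],"twist":0},{"linear":[0,0,-0.1],"twist":0},{"linear":[0,0,-0.1],"twist":0},{"linear":[0,0,-0.1],"twist":0},{"linear":[0,0,-0.1],"twist":0},{"linear":[0,0,-0.1],"twist":0},{"linear":[0,0,-0.1],"twist":0},{"linear":[0,0,-0.1],"twist":0}]'|f
python3 - <<'E'
from h import *
o=bot.get_obs(); print(o['time'],o['tool_pos'],o['contact_force'])
E
```

```text
time: 21.72
tool_pos: [580.7, -69.2, 143.0]
contact_force: [-5.0, 1.0, 14.2]
21.725 [580.66786816 -69.22942031 143.02216459] [-5.03218346  1.02661566 14.2390618 ]
```

Held at 14 N for over 1 s. Now releasing slowly and rising clear.

```bash
python3 -m pendant '[{"linear":[0,0,-0.1],"twist":0},{"linear":[0,0,2],"twist":0},{"linear":[0,0,4],"twist":0},{"linear":[0,0,7],"twist":0},{"linear":[0,0,10],"twist":0},{"linear":[0,0,13],"twist":0},{"linear":[0,0,16],"twist":0},{"linear":[0,0,22],"twist":0},{"linear":[0,0,40],"twist":0},{"linear":[0,0,70],"twist":0},{"linear":[-40,0,90],"twist":0},{"linear":[-80,0,90],"twist":0},{"linear":[-120,0,90],"twist":0},{"linear":[-130,0,90],"twist":0},{"linear":[-130,0,90],"twist":0},{"linear":[-130,0,90],"twist":0}]'
python3 - <<'E'
from h import *
t=cap('top'); s=cap('scene')
cv2.imwrite('pics/f.png',cv2.resize(s['frame'][140:250,230:350],(780,600),interpolation=cv2.INTER_CUBIC))
hsv=cv2.cvtColor(s['frame'],cv2.COLOR_BGR2HSV)
for nm,lo,hi,b in (('post',(5,150,90),(16,255,255),(285,170,310,200)),('knob',(0,150,80),(4,255,255),(260,160,300,190))):
    m=cv2.inRange(hsv,lo,hi); k=np.zeros_like(m); k[b[1]:b[3],b[0]:b[2]]=255; m&=k; p=cv2.findNonZero(m)[:,0]; print(nm,p.mean(0),p.min(0),len(p))
E
```

```text
time: 23.72
tool_pos: [451.6, -69.3, 231.3]
tcp_rot: [3.141, -0.0, 1.534]
contact_force: [0.7, -0.1, -0.2]
grip_width: 0.4
post [296.06593407 183.82417582] [293 177] 91
knob [279.21052632 174.34586466] [273 169] 133
```

View pics/f.png

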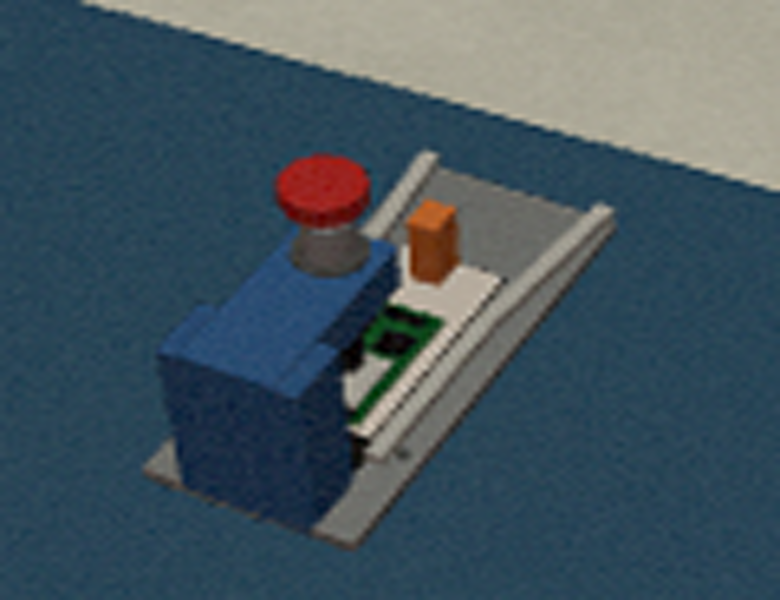

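The knob is back at its starting pixel, (279.2,174.3) against (279.3,174.5) before. The post has not moved since seating, at (296.1,183.8), and the robot is clear. Handing in.

```bash
python3 -c "
from plant import bot
print(bot.close_job())"
```

```text
the job is handed in; nothing more can be done
None
```

I slid the white carrier home against the back stop, pressed the red knob to its second stop, held it there for over a second, and let it come back up. The job is handed in, at about 24 s on the clock; no verdict was reported.

- **Carrier:** I pinched it by the post, set it down at the jig mouth and slid it in. It stopped dead at TCP x = 500.0 mm, where I had predicted the stop, and did not move under a further 13 N push. It hasn't moved since, to within a fraction of a pixel.
- **Press:** The pad landed about 10 mm down. The second stop came about 5 mm further, at TCP z = 143.0 mm. I held it there for about 1.1 s at 13–14 N, so the board carried roughly 11 N against its 18 N limit.
- **Final check:** The scene image shows the knob back at its starting pixel. The robot was clear, with its force reading near zero.

None of the checks failed. One was looser: my rough scene-camera estimate put the post at x = 502.6 mm, 2–3 mm beyond the force-based stop. I trusted the stop. I kept the arm away from the phone, driver and jar but did not re-measure them at the end.

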